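Filter check on the fume extractor

TASK

Lift the cover flap of the fume extractor until it stands upright and leave it open, then draw the filter plate with the yellow grip tab straight up out of its slot, leaving the blue-tabbed one in its place. Show it against the light: finish while still holding the plate in the gripper, upright, flat-on to the lit face of the light panel and in front of its middle, about 10 cm away from it and touching nothing else. Do not disturb the tape roll, the beech block or the glass cutter lying near.

Things in the scene. Friction and masses are not known exactly. Their poses are not given: they have to be found in the camera images.
- extractor: White fume extractor, fixed, 118 mm high. Origin on its underside; housing from x = -65 (front, grille) to +70 mm (back), y +-88 mm. Under the flap an open well, y +-80 mm, floor at z = 60 mm, with two slots at x = -10, y = +33 and -33 mm, one filter plate in each (which is where varies). 52 mm clear between the two grip tabs, 40 mm from tab to side wall.
- flap (a joint): Angle of the cover flap: 0 shut (level), grows as its front edge is lifted, 1.57 upright, stop at 1.92. It may start slightly ajar. The hinge is stiff (about 0.13 N m of friction): the flap stays at whatever angle it is left.
- flap_tongue (a point): Grip point on the flap, 165 mm from the hinge: middle of the black tongue ahead of the flap's front edge, over the front of the housing. Tongue 14 mm wide (extractor's y), 12 mm thick, free from 135 to 183 mm from the hinge. Fingers closing along the extractor's y can hold it through the whole swing while it turns between them. Moves with the flap.
- flap_hinge (a point): Middle of the flap's hinge line, which lies along the extractor's y at the back of its top (66 mm behind the extractor's origin, 121.5 mm up). Axes are those of the extractor: the shut flap points to -x.
- yellow_filter_tab (a point): Centre of the yellow grip tab atop the wanted plate: 30 mm wide (x), 14 thick (y), 42 high; grip it across its thickness. Below it the plate, 80 wide (x), 10 thick (y), 60 high, black frame, tan core; about 0.11 kg. In its slot its axes are the extractor's and this point is 94 mm above the bench; it must rise 50 mm to leave the slot, 106 mm to clear the housing.
- yellow_filter_mid (a point): Centre of the 80 x 10 x 60 mm plate of the yellow-tabbed filter, 52 mm below the centre of its tab. z is up when it is upright, y is square to its broad faces.
- blue_filter_tab (a point): Centre of the blue grip tab of the other filter plate (same shape, white core), which stays in its slot.
- light_panel: Upright light panel on a foot, fixed to the bench, with a white lit face. Origin on the underside of the foot (90 x 120 mm). x points away from the lit face (to its back); the face looks to -x. Frame 160 mm wide, 170 mm high, from 60 to 230 mm above the bench.
- panel_face (a point): Middle of the lit face, 145 mm above the bench. Axes as the panel: -x points out of the face, y along it.
- tape: Bystander: roll of masking tape, 93 mm across, 19 mm high; origin on its underside.
- block: Bystander: small beech block, 32 x 60 x 22 mm; origin on its underside.
- glass_cutter: Bystander: pencil-like glass cutter, 14 x 145 x 14 mm, lying on the bench; origin on its underside.

How it is judged:
By the outcome, as a careful person would: the job done as asked, in the order asked, and still so for the second after the job is handed in, while the arm keeps its last pose, push and grip.
It also fails if it takes over 48 s, if anything falls off the work surface, if the arm or the gripper's body presses on something with over 40 N, if the wrist force passes 120 N, or if a joint passes its speed limit or range.

ROBOT

A 6-joint arm with a two-finger parallel gripper is mounted at the origin on a cart in front of the work surface, level with it; the furniture and walls round the work are solid. World frame = base frame: x ahead of the robot, y to its left, z up, the work surface at z = 0. Lengths are in m, angles in rad, forces in N, time in s.
With the tool pointing down it reaches from about 0.35 to 0.775 m from the base axis. Payload 7.3 kg.
Tool frame: the origin (TCP) lies at the very end of the fingers, on their centre line; the grasp point (between the pads) lies 19 mm behind it; z points along the fingers, x is the direction in which the jaws open and shut, and the axes are right-handed (so a half turn about z gives the same grasp; the last joint's range is limited). The gripper opens to 92 mm and grips with 3 to 60 N. Pads are 19 mm wide; open, the fingers measure 130 mm over their backs; the gripper's body (75 mm by 190 mm) begins 47 mm behind the grasp point.
Start: joints at [-1.474, 0.342, 1.524, -0, 1.275, -0.146], TCP at [0.126, -0.51, 0.227] pointing down, gripper open.
Joint ranges: [-2.53, 2.53], [-0.77, 2.02], [0.04, 2.7], [-1, 4.14], [0.28, 2.66], [-3.11, 3.11]. Speed limits (rad/s): [2.57, 2.57, 3.14, 3.14, 3.14, 3.14].

INTERFACE

Orientations are given as [roll, pitch, yaw] about the fixed x, y, z axes, in that order (R = Rz(yaw) Ry(pitch) Rx(roll)).
In Python, from cell import robot, read_camera, nets gives the robot as it stands. The module is installed in compiled form; this text tells all that it offers.
- The arm moves only by the tool carry_out, never from a script. Its arguments are lists of equal length, an entry for each row: "translation": the shift along the tool's x, y, z in m, a list of three; "turn": the turn, a rotation vector about the tool's x, y, z in rad, a list of three; "gripper": the gripper's target within -1 to 1 (shut at 1, half-way at 0, fully open at -1). A call has 1 to 10 rows; each row shifts and turns the commanded pose from where the row before left it, along the tool's axes as they then stand; what a row does not reach is not made up. A row lasts 1/10 s, in which the tool goes at most 50 mm and 8.59 degrees, less where a joint would pass 70% of its speed; a pose out of reach is approached as far as the arm can. A call with a gripper value outside its range is refused whole. The fingers move at their own pace and stop on an object; "squeeze" is the grip in N (left out, the last holds). Time passes only in rows, so rows that do not move let the fingers close. It gives the time, the measured TCP pose, the force and the opening at its end, in the units of the state.
- robot.observe(): the state, without advancing time (a new reading comes with each control period).
- read_camera(name): name is "side" or "top"; returns a dict with "img" (480x640x3 uint8, red, green, blue), "fx", "fy", "cx", "cy" (pixels), "distortion" ([k1, k2, p1, p2, k3] as OpenCV has them; the pictures are not rectified), "world_from_camera" (4x4, takes a point from camera to world coordinates). Camera axes: x right, y down, z forward; pixel columns grow to the right and rows downward; lengths in m; the calibration is good to about 2 mm. A picture is of the moment at which its call begins. There is no depth.
- robot.hand_in(): hands the job in, once; it reports no verdict.
Trained networks look in a picture, given as the dict that the camera call returned (one of the last four; its "shot" number tells which), for a name from the list of things; names that differ only in an ending like _2 or _b are one class to them, and where a whole thing is asked for, a point or a joint stands for the part that bears it (a point fixed in the world has none). Each returns a list of dicts, best first, with "score" (0 to 1); they miss things now and then, are a little off and sometimes report something else, mostly with a low value. They report only what shows in the picture. A call takes as long as a camera call.
- nets.regions_of(picture, name): "region" (480x640 bool, what is visible of it) and "pixel" ([column, row] in pixels, amid what is visible of it).
- nets.tip_of(picture, name): "pixel" ([column, row] in pixels: a listed point, or the origin of a listed thing).
The state is a dict: "time": time; "qpos": joint angles; "qvel": joint speeds; "joint_efforts": joint torques, N m; "tool_pos": TCP position; "tool_rot": TCP orientation; "contact_force": force on the tool from outside, world axes, zero at the start; "torque": the same for the moment, N m; "opening": finger opening in m.
Only numpy, scipy, OpenCV 4.12 (cv2) and the standard library are available. Lean on these libraries where they do the work, as an engineer would, in place of code of your own. Each camera call takes 0.05 s, during which the arm holds its last target. There are 200 camera calls.

## Working session

There is one attempt and no reset: what is moved stays moved. The work goes in short steps, Python scripts to look and compute and a tool call to move; the robot and the scene stay as the last step left them, time stands still between calls to the robot, and variables do not carry over. Pictures are saved under pics/ and viewed, about 8 in all and at most 12, crops included, and the job is handed in when it is done.

Besides the shell and the picture viewer there is one more tool, called after "Emit:" by a JSON object that holds its "api" and its "payload". carry_out: Moves the arm, as the interface text tells. Its arguments: {"type":"object","properties":{"translation":{"type":"array","items":{"type":"array","items":{"type":"number"}}},"turn":{"type":"array","items":{"type":"array","items":{"type":"number"}}},"gripper":{"type":"array","items":{"type":"number"}},"squeeze":{"type":"number"}},"required":["translation","turn","gripper"]}

```bash
mkdir -p pics; cat > h.py <<'E'
import numpy as np, cv2
from cell import robot, read_camera, nets
from scipy.spatial.transform import Rotation as R
def ray(p,px):
    K=np.array([[p['fx'],0,p['cx']],[0,p['fy'],p['cy']],[0,0,1]])
    u=cv2.undistortPoints(np.array([[px]],float),K,np.array(p['distortion'],float))[0,0]
    T=np.array(p['world_from_camera']); d=T[:3,:3]@np.array([u[0],u[1],1]); return T[:3,3],d/np.linalg.norm(d)
def onz(p,px,z):
    o,d=ray(p,px); return o+d*(z-o[2])/d[2]
def proj(p,X):
    K=np.array([[p['fx'],0,p['cx']],[0,p['fy'],p['cy']],[0,0,1]])
    T=np.linalg.inv(np.array(p['world_from_camera']))
    return cv2.projectPoints(np.array(X,float).reshape(-1,3),cv2.Rodrigues(T[:3,:3])[0],T[:3,3],K,np.array(p['distortion'],float))[0][:,0]
def tri(a,pa,b,pb):
    o1,d1=ray(a,pa);o2,d2=ray(b,pb)
    s=np.linalg.lstsq(np.c_[d1,-d2],o2-o1,rcond=None)[0]
    x,y=o1+d1*s[0],o2+d2*s[1]; return (x+y)/2,np.linalg.norm(x-y)
def save(p,n,crop=None,k=1):
    i=p['img'][...,::-1]
    if crop: i=i[crop[1]:crop[3],crop[0]:crop[2]]
    cv2.imwrite('pics/'+n,cv2.resize(i,None,fx=k,fy=k))
E
cat > a.py <<'E'
from h import *
np.set_printoptions(precision=4,suppress=True)
s=read_camera('side');t=read_camera('top')
cv2.imwrite('pics/a.png',cv2.resize(np.hstack([s['img'],t['img']])[...,::-1],(800,300)))
save(s,'s.png');save(t,'t.png')
for n in ['extractor','flap_tongue','flap_hinge','yellow_filter_tab','blue_filter_tab','light_panel','panel_face','tape','block','glass_cutter']:
    a=nets.tip_of(s,n)[:1];b=nets.tip_of(t,n)[:1]
    print(n,[(x['pixel'],round(x['score'],2)) for x in a],[(x['pixel'],round(x['score'],2)) for x in b], tri(s,a[0]['pixel'],t,b[0]['pixel']) if a and b else '')
    if b and not a: print('  z0',onz(t,b[0]['pixel'],0))
for p in (s,t): print(np.array(p['world_from_camera'])[:3], p['fx'])
print(robot.observe())
E
python3 a.py
```

```text
extractor [([320.0, 263.4], 0.68)] [([368.7, 211.5], 0.62)] (array([0.609 , 0.0274, 0.0029]), np.float64(0.0008534553114406097))
flap_tongue [([361.8, 203.7], 0.69)] [([394.6, 255.7], 0.57)] (array([0.5192, 0.0039, 0.1369]), np.float64(0.017729265081755048))
flap_hinge [([283.3, 209.1], 0.85)] [([366.6, 170.1], 0.65)] (array([0.6735, 0.0489, 0.1217]), np.float64(0.0030293312721930026))
yellow_filter_tab [([323.8, 216.5], 0.56)] [] 
blue_filter_tab [([318.2, 225.1], 0.56)] [] 
light_panel [([224.0, 342.5], 0.64)] [([218.2, 188.4], 0.63)] (array([0.6546, 0.3441, 0.0044]), np.float64(0.006331103542017715))
panel_face [([220.4, 259.7], 0.9)] [([214.4, 176.6], 0.71)] (array([0.6529, 0.3272, 0.1483]), np.float64(3.772852431997247e-05))
tape [([388.0, 326.4], 0.9)] [([291.7, 305.5], 0.65)] (array([ 0.4146,  0.1914, -0.004 ]), np.float64(0.005687965890220551))
block [([427.5, 266.2], 0.87)] [([402.1, 314.7], 0.66)] (array([ 0.3966, -0.0396,  0.0017]), np.float64(0.01058304684914845))
glass_cutter [([326.7, 346.2], 0.55)] [([242.6, 266.2], 0.65)] (array([0.4927, 0.2922, 0.0025]), np.float64(0.0030032818779392773))
[[-0.9275 -0.1413  0.3461  0.1844]
 [-0.3734  0.3969 -0.8385  1.0611]
 [-0.0189 -0.9069 -0.4209  0.5842]] 619.1647553134642
[[-0.0029 -0.9971  0.0757  0.4812]
 [-0.9992 -0.0002 -0.0403  0.1735]
 [ 0.0402 -0.0757 -0.9963  0.9755]] 464.4534843483111
{'time': 1.1, 'qpos': array([-1.474 ,  0.342 ,  1.5241, -0.0001,  1.2754, -0.146 ]), 'qvel': array([ 0.0012, -0.    , -0.0006, -0.0007,  0.0003, -0.0006]), 'joint_efforts': array([  0.0017, -43.1138, -24.4479,   0.0723,   0.048 ,   0.    ]), 'tool_pos': array([ 0.1262, -0.5096,  0.2268]), 'tool_rot': array([ 3.1415, -0.0001, -1.328 ]), 'contact_force': array([ 0.2368, -0.2246,  1.3826]), 'torque': array([0.0062, 0.0051, 0.012 ]), 'opening': 0.09182483806472289}
```

View pics/s.png

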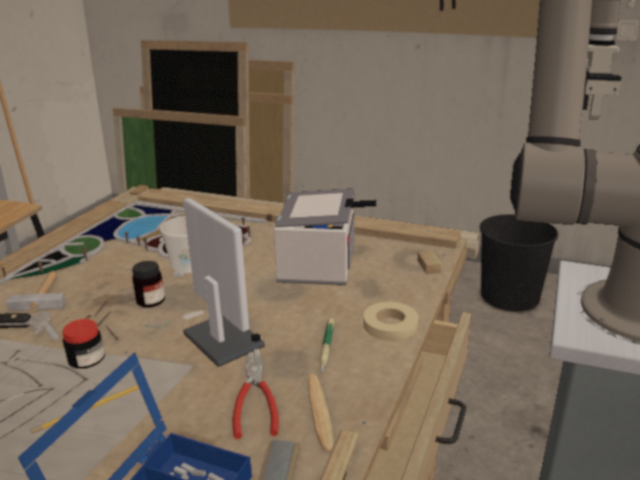

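View pics/t.png

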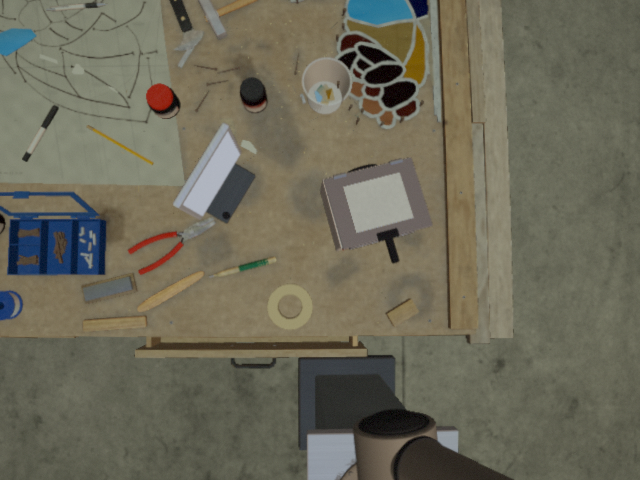

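The side view shows the panel's back at (215,260), so its lit face looks toward the extractor. The tongue is at (362,204). The top view shows the flap at (377,204), the tongue at (388,246) and the panel at (207,175). Next I'll fit the poses more closely.

```bash
cat > b.py <<'E'
from h import *
s=read_camera('side');t=read_camera('top')
a=cv2.resize(s['img'][180:300,250:390],None,fx=2.85,fy=2.85);b=cv2.resize(t['img'][140:280,300:450],None,fx=2.6,fy=2.6)
c=cv2.resize(t['img'][110:240,160:270],None,fx=2.0,fy=2.0)
im=np.zeros((600,800,3),np.uint8)
im[:a.shape[0],:a.shape[1]]=a;im[:b.shape[0],405:405+b.shape[1]]=b[:,:395];im[340:340+c.shape[0],:c.shape[1]]=c[:260]
cv2.imwrite('pics/b.png',im[...,::-1])
np.set_printoptions(precision=4,suppress=True)
for n in ['flap','flap_tongue','extractor','light_panel','panel_face','yellow_filter_tab','blue_filter_tab']:
  for nm,p in (('s',s),('t',t)):
    try:
      r=nets.regions_of(p,n)[:1]
    except Exception as e: print(n,e);continue
    if r:
      m=r[0]['region'].astype(np.uint8);cs=cv2.findContours(m,0,2)[0];c=max(cs,key=cv2.contourArea)
      print(n,nm,round(r[0]['score'],2),m.sum(),cv2.approxPolyDP(c,3,True)[:,0].tolist())
E
python3 b.py
```

```text
flap t 0.83 6858 [[411, 158], [325, 180], [344, 249], [384, 240], [391, 261], [395, 262], [398, 257], [393, 238], [432, 225]]
flap_tongue s 0.93 2547 [[376, 201], [355, 200], [352, 188], [293, 192], [276, 225], [345, 223], [352, 208], [373, 206]]
flap_tongue t 0.65 6907 [[410, 158], [324, 181], [342, 249], [383, 240], [392, 261], [396, 261], [393, 240], [431, 225]]
extractor s 0.61 6951 [[376, 201], [355, 201], [354, 188], [288, 194], [274, 229], [277, 280], [345, 285], [354, 240], [352, 210], [374, 206]]
extractor t 0.56 7713 [[410, 158], [355, 167], [322, 180], [320, 193], [336, 250], [384, 241], [391, 260], [396, 262], [399, 257], [393, 239], [432, 225]]
light_panel s 0.88 7845 [[188, 198], [183, 200], [193, 289], [206, 302], [209, 318], [184, 333], [220, 365], [261, 347], [263, 341], [247, 327], [239, 228]]
light_panel t 0.88 4375 [[224, 122], [173, 205], [198, 218], [207, 212], [226, 223], [254, 175], [235, 163], [240, 150], [231, 128]]
panel_face s 0.91 8033 [[186, 198], [183, 207], [193, 291], [206, 302], [209, 318], [185, 328], [183, 334], [220, 366], [264, 345], [259, 334], [248, 329], [242, 233]]
panel_face t 0.7 4282 [[222, 123], [174, 205], [198, 218], [208, 213], [227, 222], [253, 175], [234, 163], [239, 148], [229, 126]]
yellow_filter_tab s 0.56 44 [[330, 226], [341, 228]]
yellow_filter_tab t 0.43 4386 [[223, 122], [173, 205], [199, 219], [206, 212], [226, 223], [255, 176], [234, 162], [240, 150], [228, 124]]
blue_filter_tab s 0.45 79 [[313, 226], [329, 228], [327, 224]]
```

View pics/b.png

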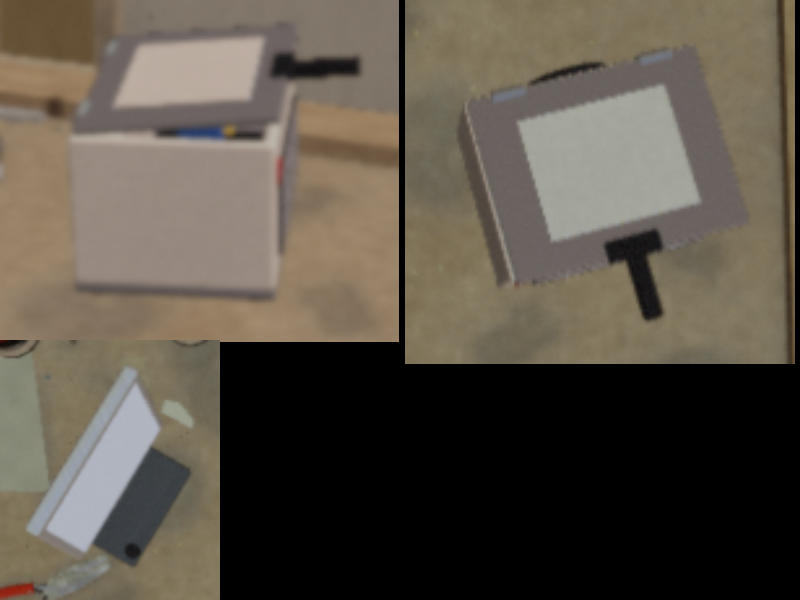

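```bash
cat > c.py <<'E'
from h import *
from scipy.optimize import least_squares
np.set_printoptions(precision=4,suppress=True)
s=read_camera('side');t=read_camera('top')
def f(v,full=False):
    x,y,yw,q,w,l=v; Rz=R.from_euler('z',yw).as_matrix()
    W=lambda a,b,c:Rz@np.array([a,b,c])+[x,y,0]
    F=lambda r,b,h=0:W(.066-r*np.cos(q)-h*np.sin(q)*-1*-1,b,.1215+r*np.sin(q)+h*np.cos(q))
    S=[(W(.07,.088,0),(277,281.8)),(W(-.065,.088,0),(347.2,283.9)),(W(.07,.088,.118),(275.3,227.4)),(W(-.065,.088,.118),(347.5,231.6)),(W(.066,0,.1215),(283.3,209.1)) if 0 else (F(.183,0),(375.6,203.4))]
    T=[(W(.066,0,.1215),(366.6,170.1)),(F(.183,0),(395,262)),(F(.003,w),(324.2,179.6)),(F(.003,-w),(410.4,158.1)),(F(l,w),(343.5,248.5)),(F(l,-w),(431.9,223.5))]
    return np.r_[[proj(s,a)[0]-b for a,b in S],[proj(t,a)[0]-b for a,b in T]].ravel()
r=least_squares(f,[.609,.027,.29,.1,.088,.135],loss='soft_l1');print(r.x);print(r.fun.reshape(-1,2))
for px,z in [((227.5,131.5),.23),((182.5,206),.23),((240,155),.06),((204,217.5),.06),((225,124),.23),((173.5,205),.23)]: print(px,onz(t,px,z))
def g(v):
    x,y,yw,d=v;Rz=R.from_euler('z',yw).as_matrix();W=lambda a,b,c:Rz@np.array([a,b,c])+[x,y,0]
    T=[(W(d,-.08,.23),(225,124)),(W(d,.08,.23),(173.5,205)),(W(0,-.08,.06),(240,155)),(W(0,.08,.06),(204,217.5)),(W(0,0,.145),(214.4,176.6))]
    return np.r_[np.array([proj(t,a)[0]-b for a,b in T]).ravel(),proj(s,W(0,0,.145))[0]-(220.4,259.7)]
r=least_squares(g,[.653,.327,1.0,.02]);print(r.x);print(r.fun.reshape(-1,2))
E
python3 c.py
```

```text
[0.6117 0.0295 0.2698 0.0885 0.0851 0.1333]
[[-0.1793  3.0291]
 [-0.1462  3.7283]
 [-1.5267  1.3998]
 [-0.3789 -0.628 ]
 [ 1.3936  0.0946]
 [ 0.616  -1.6417]
 [ 1.1269 -0.1651]
 [-0.1013  1.99  ]
 [ 0.13    0.4508]
 [ 0.1695 -0.2009]
 [-0.0854  0.1821]]
(227.5, 131.5) [0.711 0.292 0.23 ]
(182.5, 206) [0.5879 0.3625 0.23  ]
(240, 155) [0.7152 0.2933 0.06  ]
(204, 217.5) [0.5893 0.3627 0.06  ]
(225, 124) [0.7236 0.2964 0.23  ]
(173.5, 205) [0.5895 0.3771 0.23  ]
[0.6526 0.3277 1.0458 0.0099]
[[ 0.1616 -1.8352]
 [ 0.4365  0.7505]
 [ 2.8959 -3.1942]
 [-2.6309  3.0303]
 [ 0.0366  0.5791]
 [ 0.2449  2.0783]]
```

```bash
cat >> h.py <<'E'
def to(pos,yaw=None):
    o=robot.observe();Rt=R.from_euler('xyz',o['tool_rot']);np.set_printoptions(precision=4,suppress=True)
    print('t',round(o['time'],2),'pos',o['tool_pos'],'rot',o['tool_rot'],'F',o['contact_force'],'op',o['opening'])
    if yaw is None: yaw=o['tool_rot'][2]
    print('shift',Rt.inv().apply(np.array(pos)-o['tool_pos']),'turn',(Rt.inv()*R.from_euler('xyz',[np.pi,0,yaw])).as_rotvec())
E
python3 -c "
from h import *
to([.516,.003,.227],-1.30)"
```

```text
t 2.0 pos [ 0.1263 -0.5096  0.2268] rot [ 3.1416 -0.0002 -1.328 ] F [-0.0468 -0.4344  0.3876] op 0.0916172170061506
shift [-0.4039 -0.5016 -0.0003] turn [ 0.     -0.0002 -0.028 ]
```

Emit:
{"api": "carry_out", "payload": {"translation": [[-0.025, -0.031, 0], [-0.025, -0.031, 0], [-0.025, -0.031, 0], [-0.025, -0.031, 0], [-0.025, -0.031, 0], [-0.025, -0.031, 0], [-0.025, -0.031, 0], [-0.025, -0.031, 0]], "turn": [[0, 0, 0], [0, 0, 0], [0, 0, 0], [0, 0, 0], [0, 0, 0], [0, 0, 0], [0, 0, 0], [0, 0, 0]], "gripper": [-0.3, -0.3, -0.3, -0.3, -0.3, -0.3, -0.3, -0.3], "squeeze": 15}}

```text
time: 2.8
tool_pos: [0.3196, -0.2545, 0.2269]
tool_rot: [-3.141, -0.001, -1.328]
contact_force: [0.7, -0.8, 0.2]
opening: 0.0596
```

Emit:
{"api": "carry_out", "payload": {"translation": [[-0.025, -0.031, 0], [-0.025, -0.031, 0], [-0.025, -0.031, 0], [-0.025, -0.031, 0], [-0.025, -0.031, 0], [-0.025, -0.031, 0], [-0.025, -0.031, 0], [-0.025, -0.031, 0]], "turn": [[0, 0, -0.028], [0, 0, 0], [0, 0, 0], [0, 0, 0], [0, 0, 0], [0, 0, 0], [0, 0, 0], [0, 0, 0]], "gripper": [-0.3, -0.3, -0.3, -0.3, -0.3, -0.3, -0.3, -0.3]}}

```text
time: 3.6
tool_pos: [0.5061, 0.0041, 0.2268]
tool_rot: [-3.141, -0.0, -1.3]
contact_force: [1.0, -0.6, -0.4]
opening: 0.0596
```

```bash
cat > d.py <<'E'
from h import *
to([.516,.003,.117],-1.30)
s=read_camera('side');t=read_camera('top')
for n in ['flap_tongue']:
    a=nets.tip_of(s,n)[:1];b=nets.tip_of(t,n)[:1]
    print(n,[(x['pixel'],round(x['score'],2)) for x in a],[(x['pixel'],round(x['score'],2)) for x in b], tri(s,a[0]['pixel'],t,b[0]['pixel']) if a and b else '')
a=cv2.resize(s['img'][120:270,270:470],(400,300));b=cv2.resize(t['img'][170:320,300:500],(400,300))
cv2.imwrite('pics/d.png',np.hstack([a,b])[...,::-1])
E
python3 d.py
```

```text
t 3.6 pos [0.5061 0.0041 0.2268] rot [-3.1412 -0.0004 -1.2998] F [ 1.0359 -0.6214 -0.4312] op 0.05959709282813352
shift [ 0.0037 -0.0092  0.1098] turn [-0.0004 -0.0004  0.0002]
flap_tongue [([361.6, 205.8], 0.69)] []
```

View pics/d.png

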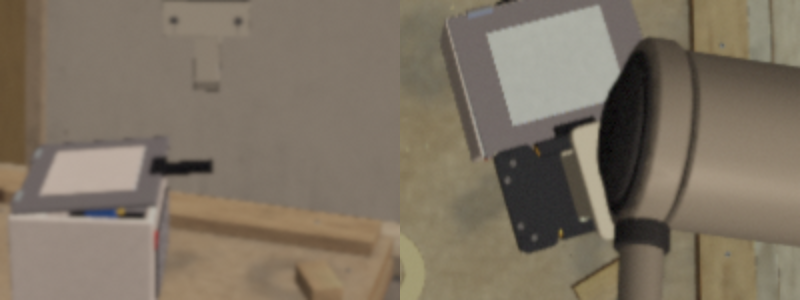

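The finger hangs above the tongue (side view: finger tip at (373,163), tongue at (362,205)), which fits the estimate. I'll go down and close.

Emit:
{"api": "carry_out", "payload": {"translation": [[0.004, -0.009, 0.02], [0, 0, 0.03], [0, 0, 0.03], [0, 0, 0.03], [0, 0, 0], [0, 0, 0], [0, 0, 0], [0, 0, 0]], "turn": [[0, 0, 0], [0, 0, 0], [0, 0, 0], [0, 0, 0], [0, 0, 0], [0, 0, 0], [0, 0, 0], [0, 0, 0]], "gripper": [-0.3, -0.3, -0.3, -0.3, -0.3, 1, 1, 1], "squeeze": 15}}

```text
time: 4.6
tool_pos: [0.5159, 0.0007, 0.1184]
tool_rot: [-3.139, -0.001, -1.3]
contact_force: [0.2, 0.4, -0.1]
opening: 0.0404
```

Emit:
{"api": "carry_out", "payload": {"translation": [[0, 0, 0], [0, 0, 0], [0, 0, 0]], "turn": [[0, 0, 0], [0, 0, 0], [0, 0, 0]], "gripper": [1, 1, 1]}}

```text
time: 4.9
tool_pos: [0.5148, 0.0019, 0.1169]
tool_rot: [-3.141, 0.002, -1.3]
contact_force: [-1.3, 18.9, 0.7]
opening: 0.0163
```

```bash
cat > e.py <<'E'
from h import *
o=robot.observe();p=o['tool_pos']+[0,0,.019]
yw=.27;h=np.array([.6746,.0466,.1215]);u=np.array([np.cos(yw),np.sin(yw),0])
d=p-h;print('r',np.hypot(d@u,d[2]),'q0',np.arctan2(d[2],-d@u),'lat',d@[-u[1],u[0],0])
to(p)
q0=np.arctan2(d[2],-d@u);r=np.hypot(d@u,d[2])
for q in np.linspace(q0,1.60,21):
    x=h-u*r*np.cos(q)+[0,0,r*np.sin(q)]+[0,0,-.019]
    print(round(q,3), 'fwd %.4f up %.4f'%(((x-o['tool_pos'])@u),(x-o['tool_pos'])[2]))
E
python3 e.py
```

```text
r 0.16656312914419394 q0 0.08675132103354095 lat -0.00042630461622215703
t 4.9 pos [0.5148 0.0019 0.1169] rot [-3.1414  0.0016 -1.3005] F [-1.2645 18.8872  0.7375] op 0.01627545831117681
shift [-0.    -0.    -0.019] turn [-0.0002  0.0016 -0.    ]
0.087 fwd -0.0000 up 0.0000
0.162 fwd 0.0016 up 0.0125
0.238 fwd 0.0041 up 0.0248
0.314 fwd 0.0075 up 0.0370
0.389 fwd 0.0118 up 0.0488
0.465 fwd 0.0171 up 0.0603
0.541 fwd 0.0231 up 0.0713
0.616 fwd 0.0300 up 0.0819
0.692 fwd 0.0377 up 0.0919
0.768 fwd 0.0461 up 0.1012
0.843 fwd 0.0552 up 0.1100
0.919 fwd 0.0649 up 0.1180
0.995 fwd 0.0752 up 0.1252
1.07 fwd 0.0860 up 0.1317
1.146 fwd 0.0973 up 0.1373
1.222 fwd 0.1090 up 0.1421
1.297 fwd 0.1210 up 0.1459
1.373 fwd 0.1332 up 0.1489
1.449 fwd 0.1456 up 0.1509
1.524 fwd 0.1582 up 0.1520
1.6 fwd 0.1708 up 0.1521
```

Emit:
{"api": "carry_out", "payload": {"translation": [[-0.0015, 0, 0], [0, 0, 0], [0, 0, 0]], "turn": [[0, 0, 0], [0, 0, 0], [0, 0, 0]], "gripper": [1, 1, 1]}}

```text
time: 5.2
tool_pos: [0.5144, 0.0034, 0.1166]
tool_rot: [3.141, 0.001, -1.3]
contact_force: [-0.7, 6.5, 0.5]
opening: 0.0139
```

Emit:
{"api": "carry_out", "payload": {"translation": [[0, -0.0016, -0.0125], [0, -0.0025, -0.0123], [0, -0.0034, -0.0122], [0, -0.0043, -0.0118], [0, -0.0053, -0.0115], [0, -0.006, -0.011], [0, -0.0069, -0.0106], [0, -0.0077, -0.01], [0, -0.0084, -0.0093], [0, -0.0091, -0.0088]], "turn": [[0, 0, 0], [0, 0, 0], [0, 0, 0], [0, 0, 0], [0, 0, 0], [0, 0, 0], [0, 0, 0], [0, 0, 0], [0, 0, 0], [0, 0, 0]], "gripper": [1, 1, 1, 1, 1, 1, 1, 1, 1, 1]}}

```text
time: 6.2
tool_pos: [0.5672, 0.0174, 0.2264]
tool_rot: [3.139, 0.001, -1.3]
contact_force: [-0.5, 1.9, -4.0]
opening: 0.0139
```

```bash
python3 e.py | head -3
```

```text
r 0.1665445733343706 q0 0.8392506312242264 lat 0.0004966574703886648
t 6.2 pos [0.5672 0.0174 0.2264] rot [ 3.1391  0.0006 -1.3   ] F [-0.4824  1.8791 -3.9698] op 0.0139378138491596
shift [-0.     0.    -0.019] turn [0.0024 0.0006 0.    ]
```

Emit:
{"api": "carry_out", "payload": {"translation": [[0, -0.0097, -0.008], [0, -0.0103, -0.0072], [0, -0.0108, -0.0065], [0, -0.0113, -0.0056], [0, -0.0117, -0.0048], [0, -0.012, -0.0038], [0, -0.0122, -0.003], [0, -0.0124, -0.002], [0, -0.0126, -0.0011], [0, -0.0115, -0.0001]], "turn": [[0, 0, 0], [0, 0, 0], [0, 0, 0], [0, 0, 0], [0, 0, 0], [0, 0, 0], [0, 0, 0], [0, 0, 0], [0, 0, 0], [0, 0, 0]], "gripper": [1, 1, 1, 1, 1, 1, 1, 1, 1, 1]}}

```text
time: 7.2
tool_pos: [0.6783, 0.0468, 0.2689]
tool_rot: [3.14, -0.002, -1.301]
contact_force: [-0.6, -2.5, 1.1]
opening: 0.014
```

```bash
python3 e.py | head -3
```

```text
r 0.16647130249973577 q0 1.5924789657232232 lat -0.0007901250469302843
t 7.2 pos [0.6783 0.0468 0.2689] rot [ 3.1402 -0.0018 -1.3009] F [-0.5918 -2.5209  1.1275] op 0.013969109651820483
shift [ 0.     0.    -0.019] turn [ 0.0014 -0.0018 -0.    ]
```

Emit:
{"api": "carry_out", "payload": {"translation": [[0, 0, 0], [0, 0, 0], [0, 0, 0], [0, 0, 0], [0, 0, -0.03], [0, 0, -0.04], [0, 0, 0]], "turn": [[0, 0, 0], [0, 0, 0], [0, 0, 0], [0, 0, 0], [0, 0, 0], [0, 0, 0], [0, 0, 0]], "gripper": [0.2, 0.2, 0.2, 0.2, 0.2, 0.2, 0.2]}}

```text
time: 7.9
tool_pos: [0.6793, 0.0479, 0.3457]
tool_rot: [-3.131, -0.004, -1.3]
contact_force: [0.1, -0.6, 1.1]
opening: 0.0367
```

Emit:
{"api": "carry_out", "payload": {"translation": [[0, 0.04, 0], [0, 0.04, 0], [0, 0.04, 0], [0, 0.04, 0], [0, 0.04, 0], [0, 0.03, 0], [0, 0, 0]], "turn": [[0, 0, 0], [0, 0, 0], [0, 0, 0], [0, 0, 0], [0, 0, 0], [0, 0, 0], [0, 0, 0]], "gripper": [0.2, 0.2, 0.2, 0.2, 0.2, 0.2, 0.2]}}

```text
time: 8.6
tool_pos: [0.4535, -0.014, 0.3397]
tool_rot: [-3.141, -0.001, -1.301]
contact_force: [0.1, -0.4, 0.1]
opening: 0.0369
```

```bash
cat > f.py <<'E'
from h import *
to([.516,.003,.117],-1.30)
s=read_camera('side');t=read_camera('top')
for n in ['yellow_filter_tab','blue_filter_tab','flap_tongue','flap_hinge']:
    a=nets.tip_of(s,n)[:1];b=nets.tip_of(t,n)[:1]
    print(n,[(x['pixel'],round(x['score'],2)) for x in a],[(x['pixel'],round(x['score'],2)) for x in b], tri(s,a[0]['pixel'],t,b[0]['pixel']) if a and b else '')
    if b: print(onz(t,b[0]['pixel'],.094))
u=np.array([np.cos(.27),np.sin(.27),0]);v=np.array([-u[1],u[0],0]);e=np.array([.611,.029,0])
for k in (1,-1): P=e-.01*u+k*.033*v+[0,0,.094]; print('slot',k,P,proj(t,P),'top',proj(t,P+[0,0,.021]))
a=cv2.resize(s['img'][120:300,230:410],(400,400));b=cv2.resize(t['img'][130:280,300:450],(400,400))
cv2.imwrite('pics/f.png',np.hstack([a,b])[...,::-1])
E
python3 f.py
```

```text
t 8.6 pos [ 0.4535 -0.014   0.3397] rot [-3.1408 -0.001  -1.3012] F [ 0.0613 -0.4142  0.0829] op 0.03688577149859229
shift [ 0.0001 -0.0646  0.2228] turn [-0.0008 -0.001  -0.0012]
yellow_filter_tab [([322.2, 215.9], 0.59)] [([390.5, 208.5], 0.82)] (array([0.6074, 0.001 , 0.0972]), np.float64(0.009517514359758977))
[ 0.6034 -0.0012  0.094 ]
blue_filter_tab [([321.0, 225.9], 0.67)] [([358.7, 211.6], 0.82)] (array([0.5937, 0.0609, 0.1029]), np.float64(0.004733061402534552))
[0.5971 0.0606 0.094 ]
flap_tongue [([276.1, 124.2], 0.84)] [([383.0, 144.2], 0.71)] (array([0.678 , 0.0489, 0.2909]), np.float64(0.007526535878191655))
[0.7301 0.0113 0.094 ]
flap_hinge [([281.7, 208.0], 0.73)] [([364.2, 169.5], 0.81)] (array([0.674 , 0.0541, 0.1259]), np.float64(0.0036764560919544786))
[0.6794 0.049  0.094 ]
slot 1 [0.5926 0.0581 0.094 ] [[359.9748 213.9758]] top [[361.4179 212.5751]]
slot -1 [ 0.6102 -0.0055  0.094 ] [[392.6153 205.0263]] top [[394.8241 203.4223]]
```

View pics/f.png

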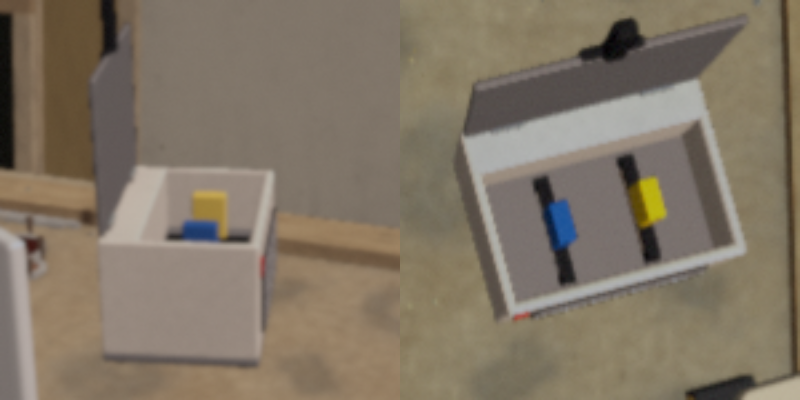

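The flap stands upright (side view: (110,100) in the crop). Yellow sits in the -y slot, at about pixel (394,206) in the top view, and agrees with the model within 3 mm. I'll move above it.

```bash
python3 -c "
from h import *
to([.609,-.004,.2],-1.301)"
```

```text
t 9.1 pos [ 0.4568 -0.0135  0.3384] rot [ 3.1409  0.0003 -1.2997] F [ 0.384  -0.0837  0.1712] op 0.03686665013214246
shift [ 0.0317 -0.1492  0.1383] turn [0.0007 0.0003 0.0013]
```

Emit:
{"api": "carry_out", "payload": {"translation": [[0.008, -0.037, 0.03], [0.008, -0.037, 0.03], [0.008, -0.037, 0.035], [0.008, -0.038, 0.035], [0, 0, 0.008], [0, 0, 0]], "turn": [[0, 0, 0], [0, 0, 0], [0, 0, 0], [0, 0, 0], [0, 0, 0], [0, 0, 0]], "gripper": [0.2, 0.2, 0.2, 0.2, 0.2, 0.2]}}

```text
time: 9.7
tool_pos: [0.605, -0.0045, 0.2003]
tool_rot: [3.136, 0.002, -1.3]
contact_force: [0.3, -0.4, 1.1]
opening: 0.0372
```

```bash
python3 -c "
from h import *
to([.609,-.004,.078],-1.301)
s=read_camera('side');t=read_camera('top')
print([(x['pixel'],x['score']) for x in nets.tip_of(s,'yellow_filter_tab')[:1]],proj(s,[.609,-.004,.094]),proj(s,robot.observe()['tool_pos']))
a=cv2.resize(s['img'][100:250,230:410],(480,400));b=cv2.resize(t['img'][130:280,320:440],(320,400))
cv2.imwrite('pics/g.png',np.hstack([a,b])[...,::-1])
"
```

```text
t 9.7 pos [ 0.605  -0.0045  0.2003] rot [ 3.136   0.0022 -1.2996] F [ 0.288  -0.4202  1.0861] op 0.03717831615572215
shift [ 0.0009 -0.0046  0.1222] turn [0.0056 0.0022 0.0014]
[([323.8, 216.6], 0.88)] [[324.7767 216.4504]] [[325.5743 163.6208]]
```

View pics/g.png

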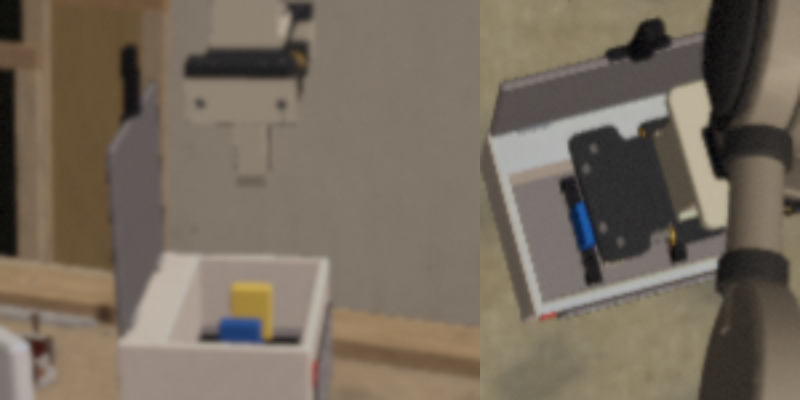

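The finger (251,180 in the crop) is lined up over the yellow tab (251,305), and the net's pixel is within 1 px of the prediction. Going down.

Emit:
{"api": "carry_out", "payload": {"translation": [[0.001, -0.003, 0.03], [0, 0, 0.03], [0, 0, 0.02], [0, 0, 0.02], [0, 0, 0.02], [0, 0, 0]], "turn": [[0, 0, 0], [0, 0, 0], [0, 0, 0], [0, 0, 0], [0, 0, 0], [0, 0, 0]], "gripper": [0.2, 0.2, 0.2, 0.2, 0.2, 0.2]}}

```text
time: 10.45
tool_pos: [0.6078, -0.0049, 0.0834]
tool_rot: [3.14, 0.0, -1.3]
contact_force: [0.5, 0.3, -0.4]
opening: 0.0368
```

Emit:
{"api": "carry_out", "payload": {"translation": [[0, 0, 0.002], [0, 0, 0], [0, 0, 0], [0, 0, 0]], "turn": [[0, 0, 0], [0, 0, 0], [0, 0, 0], [0, 0, 0]], "gripper": [0.2, 1, 1, 1], "squeeze": 12}}

```text
time: 10.85
tool_pos: [0.6094, -0.005, 0.0824]
tool_rot: [-3.14, -0.001, -1.3]
contact_force: [-0.4, -0.3, 0.3]
opening: 0.0174
```

Emit:
{"api": "carry_out", "payload": {"translation": [[0, 0, 0], [0, 0, 0], [0, 0, 0], [0, 0, 0]], "turn": [[0, 0, 0], [0, 0, 0], [0, 0, 0], [0, 0, 0]], "gripper": [1, 1, 1, 1], "squeeze": 12}}

```text
time: 11.25
tool_pos: [0.6094, -0.0051, 0.0822]
tool_rot: [-3.14, -0.001, -1.3]
contact_force: [-0.5, -0.9, 4.8]
opening: 0.0144
```

Emit:
{"api": "carry_out", "payload": {"translation": [[0, 0, 0], [0, 0, 0], [0, 0, -0.005], [0, 0, -0.008], [0, 0, -0.008], [0, 0, -0.008]], "turn": [[0, 0, 0], [0, 0, 0], [0, 0, 0], [0, 0, 0], [0, 0, 0], [0, 0, 0]], "gripper": [1, 1, 1, 1, 1, 1], "squeeze": 30}}

```text
time: 11.85
tool_pos: [0.609, -0.0049, 0.1111]
tool_rot: [-3.142, -0.0, -1.3]
contact_force: [0.5, -0.3, -1.4]
opening: 0.0139
```

Emit:
{"api": "carry_out", "payload": {"translation": [[0, 0, -0.015], [0, 0, -0.015], [0, 0, -0.015], [0, 0, -0.015], [0, 0, -0.015], [0, 0, -0.015], [0, 0, -0.015], [0, 0, -0.01], [0, 0, 0], [0, 0, 0]], "turn": [[0, 0, 0], [0, 0, 0], [0, 0, 0], [0, 0, 0], [0, 0, 0], [0, 0, 0], [0, 0, 0], [0, 0, 0], [0, 0, 0], [0, 0, 0]], "gripper": [1, 1, 1, 1, 1, 1, 1, 1, 1, 1]}}

```text
time: 12.85
tool_pos: [0.6087, -0.0049, 0.2251]
tool_rot: [3.141, 0.0, -1.3]
contact_force: [-0.2, -0.1, -2.5]
opening: 0.0141
```

```bash
cat > g.py <<'E'
from h import *
f=np.array([.6525,.3275]);n=np.array([np.cos(1.046),np.sin(1.046)])
T=f-n*.105
s=read_camera('side');t=read_camera('top')
print('goal',T); to([*T,robot.observe()['tool_pos'][2]],1.046-np.pi)
for nme in ['yellow_filter_tab','yellow_filter_mid']:
    a=nets.tip_of(s,nme)[:1];b=nets.tip_of(t,nme)[:1]
    print(nme,[(x['pixel'],round(x['score'],2)) for x in a],[(x['pixel'],round(x['score'],2)) for x in b], tri(s,a[0]['pixel'],t,b[0]['pixel']) if a and b else '')
save(s,'h.png',(130,60,450,380),1.8)
E
python3 g.py
```

```text
goal [0.59989114 0.23663027]
t 12.95 pos [ 0.6085 -0.0049  0.2244] rot [ 3.1399  0.0006 -1.3   ] F [-0.4712  0.0188 -0.7954] op 0.013887884002823921
shift [-0.235  -0.0563  0.    ] turn [ 0.0018 -0.0001  0.7956]
yellow_filter_tab [([322.8, 149.8], 0.62)] [] 
yellow_filter_mid [([321.5, 173.2], 0.76)] []
```

View pics/h.png

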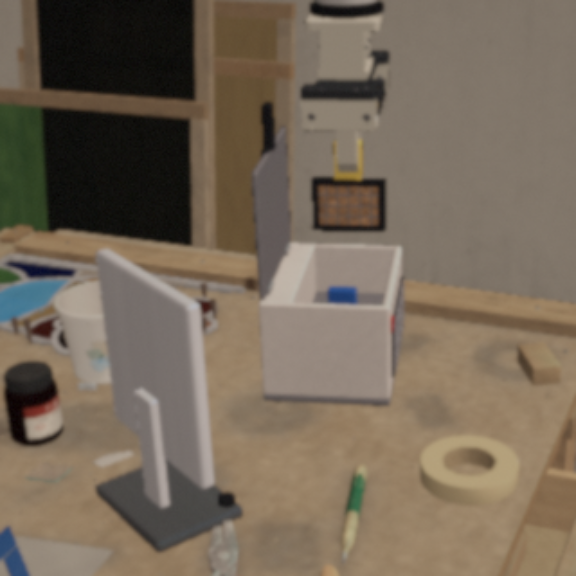

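The plate is free and held upright, at (349,205) in the crop; blue stays in its slot and the flap stands. I'll raise it over the flap height, carry it across, then turn it.

Emit:
{"api": "carry_out", "payload": {"translation": [[0, 0, -0.02], [0, 0, -0.02], [-0.02, -0.005, 0], [-0.03, -0.007, 0], [-0.035, -0.008, 0], [-0.035, -0.008, 0], [-0.035, -0.008, 0], [-0.03, -0.008, 0], [-0.03, -0.007, 0], [-0.02, -0.005, 0]], "turn": [[0, 0, 0], [0, 0, 0], [0, 0, 0], [0, 0, 0], [0, 0, 0], [0, 0, 0], [0, 0, 0], [0, 0, 0], [0, 0, 0], [0, 0, 0]], "gripper": [1, 1, 1, 1, 1, 1, 1, 1, 1, 1]}}

```text
time: 14.15
tool_pos: [0.5995, 0.2388, 0.2649]
tool_rot: [3.141, 0.0, -1.298]
contact_force: [-0.4, -0.0, -1.4]
opening: 0.0137
```

Emit:
{"api": "carry_out", "payload": {"translation": [[0, 0, 0], [0, 0, 0], [0, 0, 0], [0, 0, 0], [0, 0, 0], [0, 0, 0], [0, 0, 0], [0, 0, 0], [0, 0, 0], [0, 0, 0]], "turn": [[0, 0, 0.05], [0, 0, 0.1], [0, 0, 0.1], [0, 0, 0.1], [0, 0, 0.1], [0, 0, 0.1], [0, 0, 0.1], [0, 0, 0.1], [0, 0, 0.045], [0, 0, 0]], "gripper": [1, 1, 1, 1, 1, 1, 1, 1, 1, 1]}}

```text
time: 15.15
tool_pos: [0.6, 0.2365, 0.265]
tool_rot: [3.141, -0.0, -2.095]
contact_force: [0.1, 0.1, -1.3]
opening: 0.0141
```

```bash
cat > k.py <<'E'
from h import *
T=np.array([.6525,.3275])-np.array([np.cos(1.046),np.sin(1.046)])*.105
s=read_camera('side');t=read_camera('top')
to([*T,.185],1.046-np.pi)
a=cv2.resize(s['img'][60:380,130:450],(400,400));b=cv2.resize(t['img'][80:280,160:360],(400,400))
cv2.imwrite('pics/k.png',np.hstack([a,b])[...,::-1])
E
python3 k.py
```

```text
t 15.25 pos [0.6    0.2365 0.2651] rot [ 3.1414 -0.0003 -2.0936] F [-0.0031  0.2943 -1.0296] op 0.01406518000527223
shift [-0.0001  0.0001  0.0801] turn [ 0.0002 -0.0003  0.0019]
```

View pics/k.png

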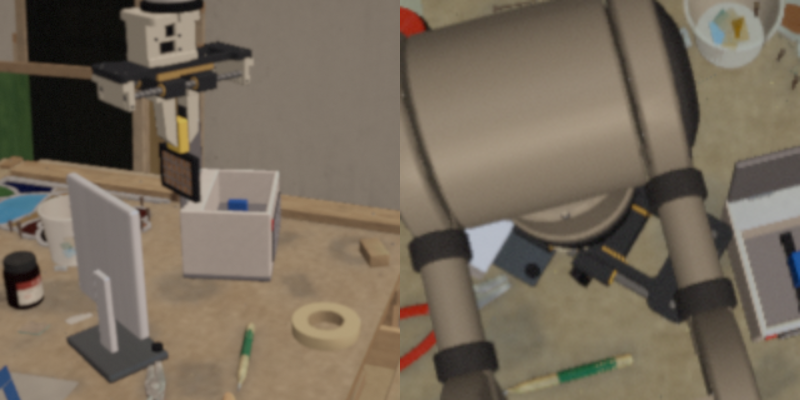

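Emit:
{"api": "carry_out", "payload": {"translation": [[0, 0, 0.01], [0, 0, 0.015], [0, 0, 0.015], [0, 0, 0.015], [0, 0, 0.015], [0, 0, 0.01], [0, 0, 0], [0, 0, 0], [0, 0, 0]], "turn": [[0, 0, 0], [0, 0, 0], [0, 0, 0], [0, 0, 0], [0, 0, 0], [0, 0, 0], [0, 0, 0], [0, 0, 0], [0, 0, 0]], "gripper": [1, 1, 1, 1, 1, 1, 1, 1, 1]}}

```text
time: 16.15
tool_pos: [0.6005, 0.2366, 0.1863]
tool_rot: [-3.14, 0.001, -2.095]
contact_force: [0.4, -0.2, -0.7]
opening: 0.0138
```

```bash
cat > m.py <<'E'
from h import *
T=np.array([.6525,.3275])-np.array([np.cos(1.046),np.sin(1.046)])*.105
s=read_camera('side');t=read_camera('top')
to([*T,.185],1.046-np.pi)
for n in ['yellow_filter_tab','yellow_filter_mid','flap_tongue','tape','block','glass_cutter','panel_face']:
    a=nets.tip_of(s,n)[:1];b=nets.tip_of(t,n)[:1]
    print(n,[(x['pixel'],round(x['score'],2)) for x in a],[(x['pixel'],round(x['score'],2)) for x in b])
print('expected mid',proj(s,[*T,.145]),'tab',proj(s,[*T,.197]))
save(s,'m.png',(150,60,450,360),2)
E
python3 m.py
```

```text
t 16.25 pos [0.6004 0.2366 0.1863] rot [-3.1403  0.0011 -2.0949] F [-0.148  -0.2884 -1.9554] op 0.013952911751044727
shift [0.0003 0.0005 0.0013] turn [-0.0013  0.0011  0.0007]
yellow_filter_tab [([270.3, 214.6], 0.73)] []
yellow_filter_mid [([273.5, 242.5], 0.91)] []
flap_tongue [([391.2, 325.8], 0.36)] [([383.2, 145.3], 0.85)]
tape [([388.3, 326.0], 0.71)] []
block [([427.1, 264.9], 0.74)] [([403.5, 313.1], 0.81)]
glass_cutter [([325.9, 346.5], 0.57)] [([242.9, 267.2], 0.65)]
panel_face [([220.4, 258.2], 0.63)] []
expected mid [[276.2511 242.922 ]] tab [[274.7273 213.8485]]
```

View pics/m.png

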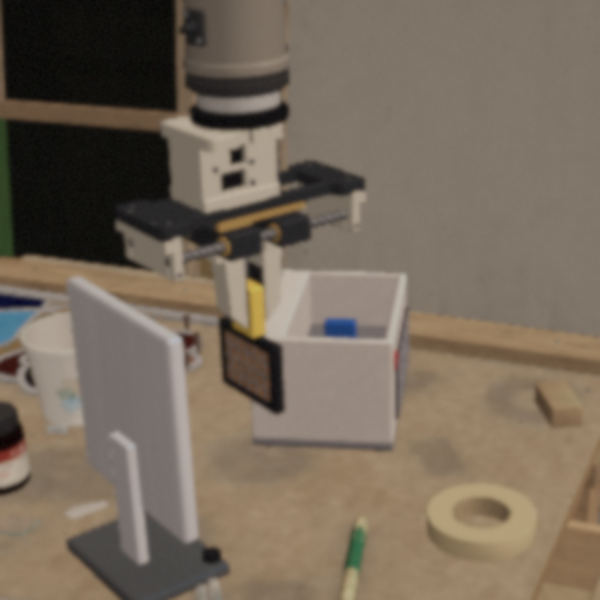

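The plate hangs upright and parallel to the panel at (251,365) in the crop, clear of everything. The flap's tongue is unchanged at (383,145) in the top view, and the bystanders are where they started.

```bash
python3 -c "
from h import *
print(robot.hand_in())"
```

```text
the job is handed in; nothing more can be done
None
```

I lifted the cover flap to about 1.59 rad and left it standing. I then drew the yellow-tabbed plate straight up out of its slot; the blue-tabbed one stayed in place. I handed in at about 16.3 s, with the arm still holding the plate upright and flat-on to the lit face. By my pose fit its centre is about 105 mm out from the face, so its nearer side is about 100 mm away. It is in front of the middle, at roughly 145 mm height.

**Grip and forces:** The finger opening stayed at the tab's 14 mm thickness, and the contact force was about 2 N, roughly the plate's weight, so it touches nothing else.

**Bystanders:** The block and glass cutter were within about 2 pixels of their starting positions in both cameras. The tape roll was too in the side view, but the arm hid it in the top view.

**Checks that failed or disagreed:**
- The network placed the plate's middle 2.7 pixels from where I expected it in the side view, and the tab 4.4 pixels off; that is within its usual error.
- The arm hid the plate from the top camera, so its final distance rests on the arm's pose and the panel fit, which had residuals of up to about 3 pixels per axis.
- In the last side view the network mistook the tape for the flap tongue, with a low score (0.36). The top view showed the tongue unmoved.

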